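# Put the embedding bench back in order

### The job

The four things on the bench all stand in one another's places: put the cassette with its slide pushed in into the smoked block tray, the cassette with its slide pulled out on the backlit viewing panel, the steel mould on the grooved cold plate and the porcelain mortar on the round cork mat; the empty square rubber mat is there as a free spot on the way. Set each one down gently and upright in the middle of its place, the cassettes and the mould lengthwise along the long side of theirs. Leave the pulled-out slide pulled out.

Things in the scene. Friction and masses are not known exactly. Their poses are not given: they have to be found in the camera images.
- cassette_in: Large green cassette, a flat box 74 mm long (x) by 50 wide (y) by 16 high, about 80 g, with a green slide along x in its top. Its slide is pushed fully in: it covers the top and nothing sticks out. Origin: centre of its underside. Grip it across its 50 mm width, over the origin.
- cassette_out: Large green cassette, a flat box 74 mm long (x) by 50 wide (y) by 16 high, about 80 g, with a green slide along x in its top. The slide is pulled out: a tongue 39 mm wide, 3 thick, sticks out about 20 mm at the +x end, 12 mm above the underside, and cream wax shows at the -x end. Origin: centre of the underside of the box, slide not counted. Grip across the 50 mm width, over the origin.
- cassette_out_slide (a joint): How far that slide is pulled out, m: 0 is fully in, 0.019 to 0.024 at the start. It runs along the cassette's x axis and stays where it is left (about 2 N of friction).
- mould: Bright steel embedding mould: an open rectangular pan 56 mm long (x) by 44 mm wide (y) by 18 mm high with a flat 12 mm lip at the top of each end (80 mm long over the lips), about 90 g. Origin: centre of its underside. Grip it across its flat 44 mm sides, over the origin.
- mortar: White porcelain mortar, a round bowl 58 mm in diameter and 42 mm high (40 mm wide at the foot, straight-sided from 20 mm up), about 160 g. Origin: centre of its underside, z up. Grip it across its diameter, 20 to 40 mm above its foot.
- block_tray: Smoked dark acrylic block tray, see-through, rectangular, 150 by 122 mm, with a low pale-edged rim 4 mm thick that rises 6 mm above its floor (10 mm above the worktop). Fixed to the worktop; its standing surface is 4 mm above the worktop, its origin in the centre of its underside. x: along its 150 mm side.
- view_panel: Backlit viewing panel, a thin white rectangle with a grey border, 130 by 105 mm, no rim. Fixed to the worktop; its standing surface is 4 mm above the worktop, its origin in the centre of its underside. x: along its 130 mm side.
- cold_plate: Aluminium cold plate, a thin rectangle with six dark grooves along its long side, 120 by 100 mm, no rim. Fixed to the worktop; its standing surface is 4 mm above the worktop, its origin in the centre of its underside. x: along its 120 mm side.
- cork_mat: Round cork mat, 110 mm in diameter, no rim. Fixed to the worktop; its standing surface is 4 mm above the worktop, its origin in the centre of its underside. x: no particular direction (it is round).
- rubber_mat: Square black rubber mat, 110 by 110 mm, no rim, empty at the start: the free spot. Other things among the places are under 50 mm high; taller equipment (to 240 mm) only beyond x = 0.75 m or |y| = 0.5 m. Fixed to the worktop; its standing surface is 4 mm above the worktop, its origin in the centre of its underside. x: along one side.
Mind the look-alikes: they are no part of the job. Leave any blue or yellow look-alike of the cassette_out alone.

How it is judged:
By the outcome, as a careful person would: the job done as asked, in the order asked, and still so for the second after the job is handed in, with the robot touching nothing.
It also fails if it takes over 147 s, if anything falls off the work surface, if the arm or the gripper's body presses on something with over 40 N, if the wrist force passes 120 N, or if a joint passes its speed limit or range.

### The arm

A 6-joint arm with a two-finger parallel gripper is mounted at the origin on the work surface. World frame = base frame: x ahead of the robot, y to its left, z up, the work surface at z = 0. Lengths are in m, angles in rad, forces in N, time in s.
With the tool pointing down it reaches from about 0.375 to 0.9 m from the base axis. Payload 3.1 kg.
Tool frame: the origin (TCP) lies midway between the tips of the shut fingers; the grasp point (between the pads) lies 19 mm behind it; x points along the fingers, z is the direction in which the jaws open and shut, and the axes are right-handed (so a half turn about x gives the same grasp; the last joint's range is limited). The gripper opens to 87 mm and grips with 3 to 60 N. Pads are 19 mm wide; open, the fingers measure 117 mm over their backs; the gripper's body (75 mm by 190 mm) begins 51 mm behind the grasp point.
Start: joints at [-1.462, 0.527, 1.433, -0, 1.181, -0.178], TCP at [0.177, -0.599, 0.223] pointing down, gripper open.
Joint ranges: [-3.08, 3.08], [-0.75, 2.2], [0.22, 2.44], [-1.43, 4.57], [0, 2.65], [-2.85, 2.85]. Speed limits (rad/s): [2.79, 2.79, 3.14, 3.14, 3.14, 3.14].

### API

Orientations are given as a unit quaternion [x, y, z, w].
In Python, from rig import robot, optics, workorder gives the robot as it stands.
- The arm moves only by the tool arm_command, never from a script. Its argument "plan" is a list of rows, each a list of 7 numbers: the shift along the tool's x, y, z in cm, then the turn, a rotation vector about the tool's x, y, z in rad, then the finger opening in cm, from 0 to 8.7. In form: [[x, y, z, ax, ay, az, gripper], ...]. A call has 1 to 12 rows; each row shifts and turns the pose as measured when the row begins, along the tool's axes as they then stand; what a row does not reach is not made up. A row lasts 1/8 s, in which the tool goes at most 62.5 mm and 10.7 degrees, less where a joint would pass 70% of its speed; a pose out of reach is approached as far as the arm can. A call with a gripper value outside its range is refused whole. The fingers move at their own pace and stop on an object; "grip_force" is the grip in N (left out, the last holds). Time passes only in rows, so rows that do not move let the fingers close. It gives the time, the measured TCP pose, the force and the opening at its end, in the units of the state.
- robot.get_obs(): the state, without advancing time (a new reading comes with each control period).
- optics.camera(name): name is "scene" or "side" or "wrist"; returns (picture, depth): 420x560x3 uint8, blue, green, red; 420x560 float32, m along the optical axis (not along the pixel's ray), 0 where there is no reading.
- optics.camera_info(name): a dict with "mtx" (3x3 intrinsics, pixels), "position" and "rotation" of the camera in the world; the wrist camera has in their place "tool_from_camera" (4x4, takes a point from camera to tool coordinates, whose origin is the TCP and whose axes are the tool frame's). Camera axes: x right, y down, z forward; pixel columns grow to the right and rows downward; lengths in m; the calibration is good to about 2 mm. A picture is of the moment at which its call begins: read the wrist's pose just before it. camera_info takes no time and is no camera call.
- workorder.hand_in(): hands the job in, once; it reports no verdict.
The state is a dict: "time": time; "q": joint angles; "joint_velocities": joint speeds; "joint_torque": joint torques, N m; "position": TCP position; "tool_rot": TCP orientation; "ft_force": force on the tool from outside, world axes, zero at the start; "moment": the same for the moment, N m; "grip_width": finger opening in m.
Only numpy, scipy, OpenCV 4.12 (cv2) and the standard library are available. Lean on these libraries where they do the work, as an engineer would, in place of code of your own. Each camera call takes 0.05 s, during which the arm holds its last target. There are 200 camera calls.

## Working session

There is one attempt and no reset: what is moved stays moved. The work goes in short steps, Python scripts to look and compute and a tool call to move; the robot and the scene stay as the last step left them, time stands still between calls to the robot, and variables do not carry over. Pictures are saved under pics/ and viewed, about 12 in all and at most 16, crops included, and the job is handed in when it is done.

Besides the shell and the picture viewer there is one more tool, called after "Emit:" as a command line: name --pt "numbers of a row" for each row, then --argument value for the rest. arm_command: Moves the arm, as the interface text tells. Its arguments: {"type":"object","properties":{"plan":{"type":"array"},"grip_force":{"type":"number"}},"required":["plan"]}

```bash
ls; mkdir -p pics
python3 - <<'E'
from rig import robot, optics
import cv2,numpy as np
o=robot.get_obs();print({k:np.round(v,3).tolist() for k,v in o.items()})
for n in("scene","side"):
    p,d=optics.camera(n);cv2.imwrite(f"pics/{n}0.png",p);np.savez(f"{n}0.npz",p=p,d=d);print(n,optics.camera_info(n))
print(optics.camera_info("wrist"))
E
```

```text
pics
{'time': 0.0, 'q': [-1.462, 0.528, 1.434, -0.0, 1.181, -0.178], 'joint_velocities': [-0.0, -0.001, 0.001, 0.001, -0.001, -0.001], 'joint_torque': [-0.001, -44.005, -17.659, 0.063, 0.058, -0.0], 'position': [0.177, -0.599, 0.222], 'tool_rot': [0.424, 0.567, -0.423, 0.566], 'ft_force': [-0.106, 0.713, 0.355], 'moment': [-0.026, -0.019, -0.009], 'grip_width': 0.087}
scene {'mtx': array([[441.48553378,   0.        , 274.70436552],
       [  0.        , 441.48553378, 206.9107188 ],
       [  0.        ,   0.        ,   1.        ]]), 'position': array([ 1.0246473 , -0.10584936,  0.87237713]), 'rotation': array([ 0.7768839 ,  0.55470049, -0.1697414 , -0.24483999])}
side {'mtx': array([[495.76433688,   0.        , 280.83572934],
       [  0.        , 495.76433688, 212.35508604],
       [  0.        ,   0.        ,   1.        ]]), 'position': array([-0.21333573,  0.7224756 ,  0.78239463]), 'rotation': array([-0.37575847,  0.81563996, -0.40433363,  0.17335326])}
{'mtx': array([[374.86463982,   0.        , 279.95634422],
       [  0.        , 374.86463982, 207.02394625],
       [  0.        ,   0.        ,   1.        ]]), 'tool_from_camera': array([[ 5.94445677e-04, -2.65408949e-01,  9.64135746e-01,
        -1.62278316e-01],
       [ 6.53367586e-04, -9.64135607e-01, -2.65409314e-01,
         7.24844952e-02],
       [ 9.99999610e-01,  7.87706464e-04, -3.99716640e-04,
         2.86014004e-04],
       [ 0.00000000e+00,  0.00000000e+00,  0.00000000e+00,
         1.00000000e+00]])}
```

View pics/scene0.png

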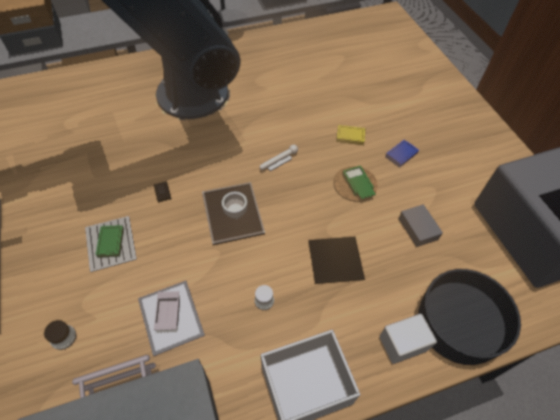

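View pics/side0.png

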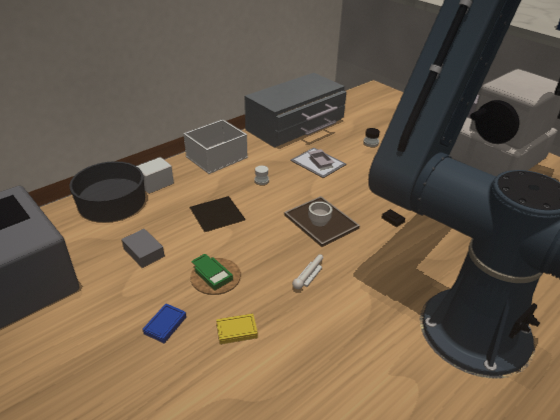

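Candidates in the scene picture:
- Green cassettes: (110,240) on the cold plate and (358,183) on the cork. The second shows wax.
- Look-alikes to leave alone: yellow (351,134) and blue (402,152).
- Mould: (167,313) on the panel. 
- Mortar: (234,205) in the tray. The jars at (264,296) and (60,334) are distractors.
- Rubber mat: (336,259).

Next I'll check these in one close montage and take rough positions.

```bash
cat > h.py <<'E'
import numpy as np,cv2
from scipy.spatial.transform import Rotation as R
from rig import robot,optics
def pose(name,o=None):
    c=optics.camera_info(name)
    if name!="wrist": return c["mtx"],R.from_quat(c["rotation"]).as_matrix(),np.array(c["position"])
    T=c["tool_from_camera"];W=R.from_quat(o["tool_rot"]).as_matrix()
    return c["mtx"],W@T[:3,:3],np.array(o["position"])+W@T[:3,3]
def ray(px,P,z):
    K,Rm,t=P;px=np.atleast_2d(np.asarray(px,float))
    d=(np.c_[px,np.ones(len(px))]@np.linalg.inv(K).T)@Rm.T
    return t+d*((z-t[2])/d[:,2])[:,None]
def proj(X,P):
    K,Rm,t=P;c=(np.atleast_2d(X)-t)@Rm;p=c@K.T;return p[:,:2]/p[:,2:]
def rect(mask,P,z):
    """largest blob -> world minAreaRect at height z: centre, long, short, angle of long side"""
    cs,_=cv2.findContours(mask.astype(np.uint8),cv2.RETR_EXTERNAL,cv2.CHAIN_APPROX_NONE)
    c=max(cs,key=cv2.contourArea)[:,0]
    w=ray(c,P,z)[:,:2]
    (cx,cy),(a,b),an=cv2.minAreaRect((w*1000).astype(np.float32))
    if a<b:a,b,an=b,a,an+90
    return np.round([cx/1e3,cy/1e3,a/1e3,b/1e3],4),round((an+90)%180-90,1),c
E
python3 - <<'E'
from h import *
P=pose("scene");f=np.load("scene0.npz");p=f["p"];d=f["d"]
cents=dict(cin=(110,240),cout=(358,183),mould=(167,313),mortar=(234,205),rub=(336,259),tray=(234,212),panel=(171,317),cork=(355,184),jar=(264,296),bl=(402,152),ye=(351,134),item=(280,158),blk=(162,190),grey=(420,224))
for k,c in cents.items(): print(k,ray(c,P,.01)[0].round(3))
t=[cv2.resize(p[y-32:y+32,x-32:x+32],(390,280) if 0 else (300,300),interpolation=cv2.INTER_CUBIC) for x,y in [(110,240),(358,183),(167,313),(234,208)]]
cv2.imwrite("pics/m.png",np.vstack([np.hstack(t[:2]),np.hstack(t[2:])]))
E
```

```text
cin [ 0.43  -0.285  0.01 ]
cout [0.462 0.314 0.01 ]
mould [ 0.641 -0.197  0.01 ]
mortar [0.427 0.006 0.01 ]
rub [0.638 0.178 0.01 ]
tray [0.446 0.    0.01 ]
panel [ 0.652 -0.191  0.01 ]
cork [0.462 0.306 0.01 ]
jar [0.669 0.001 0.01 ]
bl [0.406 0.467 0.01 ]
ye [0.304 0.367 0.01 ]
item [0.323 0.158 0.01 ]
blk [ 0.328 -0.148  0.01 ]
grey [0.617 0.399 0.01 ]
```

View pics/m.png

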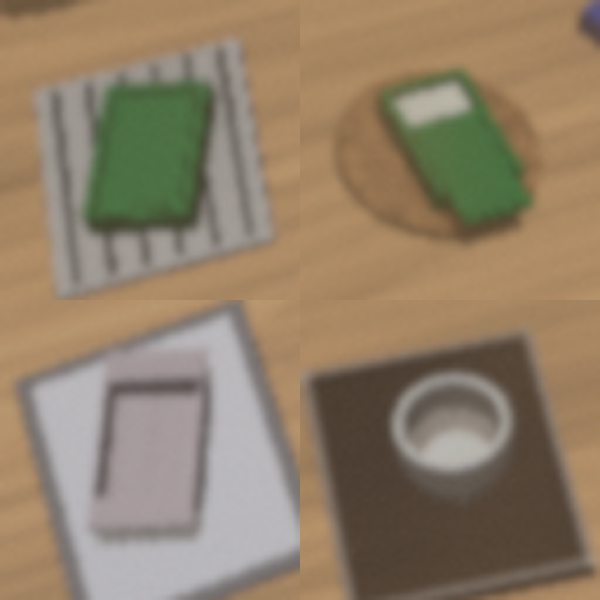

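```bash
cat > places.py <<'E'
from h import *
W=dict(cin=(.43,-.285),cout=(.462,.31),mould=(.641,-.197),mortar=(.427,.006))
PL=dict(tray=(.446,0,.01,.085),panel=(.655,-.191,.004,.08),cold=(.43,-.285,.004,.085),rub=(.638,.178,.004,.085),cork=(.462,.306,.004,.075))
for n in("scene","side"):
    P=pose(n);f=np.load(n+"0.npz");p=f["p"];hsv=cv2.cvtColor(p,cv2.COLOR_BGR2HSV).astype(int);H,S,V=hsv[...,0],hsv[...,1],hsv[...,2]
    vis=p.copy()
    yy,xx=np.mgrid[:420,:560];
    def gate(x,y,r,z):
        w=ray(np.c_[xx.ravel(),yy.ravel()],P,z)[:,:2];return (np.hypot(*(w-[x,y]).T)<r).reshape(420,560)
    green=(H>40)&(H<85)&(S>90)
    def show(k,m,z):
        try:c,a,q=rect(m,P,z)
        except Exception as e:print(n,k,e);return
        print(n,k,c,a);cv2.drawContours(vis,[q[:,None]],-1,(0,0,255),1)
    for k,(x,y,z,r) in PL.items():
        if k=="cork": m=((V<150)&(H<18)&(S>60)|green)&gate(x,y,r,z)
        elif k=="tray": m=((V<100)|(S<60))&gate(x,y,r+.01,z)
        else: m=((S<70)|(V<60)|green)&gate(x,y,r,z)
        m=cv2.morphologyEx(m.astype(np.uint8),cv2.MORPH_OPEN,np.ones((3,3)))
        show(k,m,z)
    for k in("cin","cout"): show(k,green&gate(*W[k],.07,.02),.02)
    cv2.imwrite(f"pics/{n}m.png",cv2.resize(vis[90:370,30:450] if n=="scene" else vis[110:330,130:430],(800,560)))
E
python3 places.py; cd pics; python3 -c "
import cv2,numpy as np
cv2.imwrite('mm.png',np.vstack([cv2.resize(cv2.imread(f),(420*1,300)) for f in('scenem.png','sidem.png')]))"
```

```text
scene tray [ 0.4455 -0.0033  0.1491  0.1135] -3.6
scene panel [ 0.6463 -0.1934  0.1307  0.1049] 4.0
scene cold [ 0.4315 -0.2873  0.1223  0.1011] -0.6
scene rub [0.6556 0.1339 0.0389 0.0227] -15.6
scene cork [0.4689 0.3224 0.0663 0.0477] 0.4
scene cin [ 0.4369 -0.2844  0.071   0.0475] -14.8
scene cout [0.4781 0.3145 0.0671 0.0468] 0.4
side tray [ 0.4389 -0.0019  0.1561  0.1283] -4.7
side panel [ 0.6469 -0.199   0.1304  0.1124] 4.5
side cold [ 0.4269 -0.2888  0.1629  0.1598] -39.5
side rub [0.6343 0.1773 0.1089 0.1069] -13.8
side cork [0.4581 0.3029 0.1266 0.1076] -36.4
side cin max() iterable argument is empty
side cout [0.4603 0.3161 0.1046 0.055 ] 0.9
```

View pics/scenem.png

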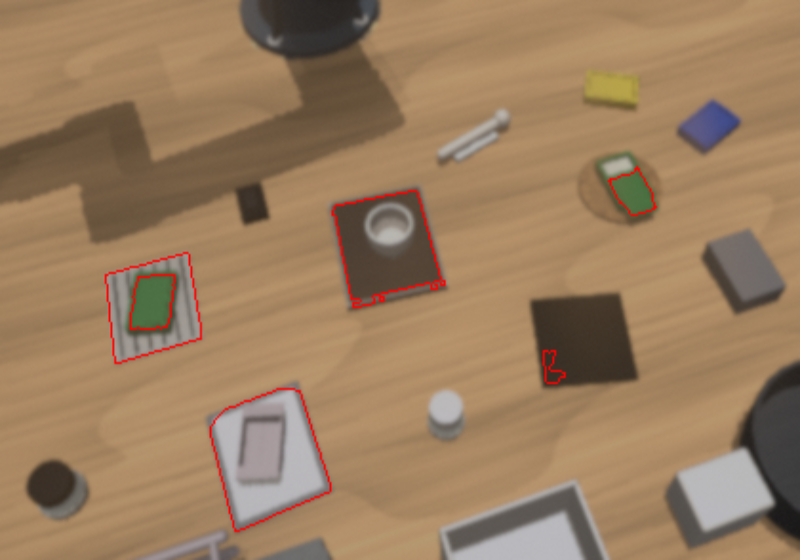

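```bash
cat > go.py <<'E'
import sys
from h import *
def go(x,y,z,yaw=None,n=None,o=None):
    """rows from present pose to tool-down TCP x,y,z with jaw axis (tool z) at yaw deg (mod 180)"""
    o=o or robot.get_obs();p=np.array(o["position"]);Rm=R.from_quat(o["tool_rot"])
    zc=Rm.as_matrix()[:,2];y0=np.degrees(np.arctan2(zc[1],zc[0]))
    dy=0 if yaw is None else (yaw-y0+90)%180-90
    yw=np.radians(y0+dy);zt=np.array([np.cos(yw),np.sin(yw),0]);xt=np.array([0,0,-1.]);
    Rt=R.from_matrix(np.c_[xt,np.cross(zt,xt),zt])
    dp=np.array([x,y,z])-p;rv=(Rm.inv()*Rt).as_rotvec()
    n=n or max(1,int(np.ceil(max(np.linalg.norm(dp)/.055,np.linalg.norm(rv)/.17))))
    print("t",round(o["time"],1),"pos",p.round(4),"jaw",round(y0,2),"q",np.round(o["q"],2),"w",round(o["grip_width"],4),"F",np.round(o["ft_force"],1),"n",n)
    for i in range(n):
        c=(Rm*R.from_rotvec(rv*i/n)).inv().apply(dp/n)*100
        print(np.round(c,2).tolist(),np.round(rv/n,3).tolist())
if __name__=="__main__":
    a=[float(v) if v!="-" else None for v in sys.argv[1:]];go(*a[:4],int(a[4]) if len(a)>4 else None)
E
python3 go.py .43 -0.02 .25 90; python3 -c "
from h import *
o=robot.get_obs();print(R.from_quat(o['tool_rot']).as_matrix().round(2));T=optics.camera_info('wrist')['tool_from_camera'];"
```

```text
t 0.1 pos [ 0.1767 -0.5988  0.2216] jaw -73.57 q [-1.46  0.53  1.43  0.    1.18 -0.18] w 0.0873 F [ 0.2 -0.5  0.1] n 12
[-0.23, 3.39, -4.03] [0.024, -0.0, -0.0]
[-0.23, 3.29, -4.11] [0.024, -0.0, -0.0]
[-0.23, 3.19, -4.19] [0.024, -0.0, -0.0]
[-0.23, 3.09, -4.26] [0.024, -0.0, -0.0]
[-0.23, 2.99, -4.33] [0.024, -0.0, -0.0]
[-0.23, 2.88, -4.4] [0.024, -0.0, -0.0]
[-0.23, 2.78, -4.47] [0.024, -0.0, -0.0]
[-0.23, 2.67, -4.54] [0.024, -0.0, -0.0]
[-0.23, 2.56, -4.6] [0.024, -0.0, -0.0]
[-0.23, 2.45, -4.66] [0.024, -0.0, -0.0]
[-0.23, 2.34, -4.72] [0.024, -0.0, -0.0]
[-0.24, 2.23, -4.77] [0.024, -0.0, -0.0]
[[-0.    0.96  0.28]
 [ 0.    0.28 -0.96]
 [-1.    0.   -0.  ]]
```

Emit:
arm_command --pt "-0.2 3.4 -4.0 0.024 0 0 8.7" --pt "-0.2 3.3 -4.1 0.024 0 0 8.7" --pt "-0.2 3.2 -4.2 0.024 0 0 8.7" --pt "-0.2 3.1 -4.3 0.024 0 0 8.7" --pt "-0.2 3.0 -4.3 0.024 0 0 8.7" --pt "-0.2 2.9 -4.4 0.024 0 0 8.7" --pt "-0.2 2.8 -4.5 0.024 0 0 8.7" --pt "-0.2 2.7 -4.5 0.024 0 0 8.7" --pt "-0.2 2.6 -4.6 0.024 0 0 8.7" --pt "-0.2 2.5 -4.7 0.024 0 0 8.7" --pt "-0.2 2.4 -4.7 0.024 0 0 8.7" --pt "-0.2 2.2 -4.8 0.024 0 0 8.7"

```text
time: 1.6
position: [0.4213, -0.0361, 0.2141]
tool_rot: [-0.484, -0.491, 0.531, -0.492]
ft_force: [1.1, -0.5, -0.5]
grip_width: 0.0868
```

```bash
cat > snap.py <<'E'
import sys
from h import *
n=sys.argv[1];o=robot.get_obs();p,d=optics.camera("wrist");np.savez(n+".npz",p=p,d=d,pos=o["position"],rot=o["tool_rot"])
cv2.imwrite(f"pics/{n}.png",p)
E
python3 go.py .43 -.01 .25 90; python3 snap.py w1
```

```text
t 1.6 pos [ 0.4213 -0.0361  0.2141] jaw -91.73 q [-0.31  0.29  1.9  -0.07  0.99  1.33] w 0.0868 F [ 1.1 -0.5 -0.5] n 1
[-3.74, 0.62, -2.46] [-0.031, 0.048, 0.046]
```

View pics/w1.png

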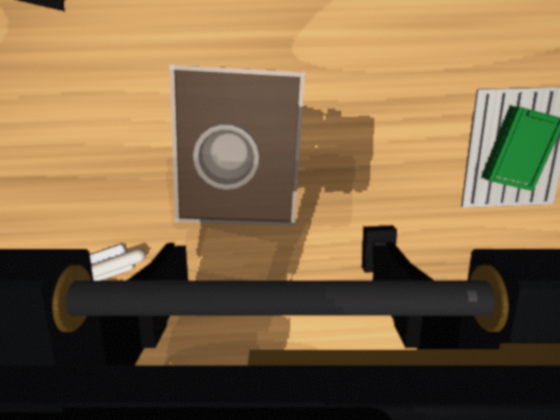

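```bash
cat > look.py <<'E'
from h import *
def load(n):
    f=np.load(n+".npz");o=dict(position=f["pos"],tool_rot=f["rot"]);return f["p"],f["d"],pose("wrist",o)
def quad(c,P,z):
    """hand-picked corners -> world rect"""
    w=ray(c,P,z)[:,:2];(x,y),(a,b),an=cv2.minAreaRect((w*1e3).astype(np.float32))
    if a<b:a,b,an=b,a,an+90
    print("quad mean",w.mean(0).round(4),"rect",np.round([x/1e3,y/1e3,a,b],4),"ang",round((an+90)%180-90,1))
    return w
E
python3 - <<'E'
from look import *
p,d,P=load("w1")
quad([(171,66),(303,73),(296,222),(176,221)],P,.01)
hsv=cv2.cvtColor(p,cv2.COLOR_BGR2HSV);S=hsv[...,1]
m=(S<75).astype(np.uint8);roi=np.zeros_like(m);cv2.fillConvexPoly(roi,np.array([(180,85),(290,85),(287,210),(185,210)]),1);m&=roi
cs,_=cv2.findContours(m,cv2.RETR_EXTERNAL,cv2.CHAIN_APPROX_NONE);c=max(cs,key=cv2.contourArea)
(cx,cy),r=cv2.minEnclosingCircle(c);print(cx,cy,r,cv2.boundingRect(c))
e=ray([(cx,cy),(cx-r,cy),(cx+r,cy)],P,.046);print(e.round(4))
print(S[150,160:310:6],)
g=((hsv[...,0]>40)&(hsv[...,0]<85)&(S>90));print(rect(g,P,.02)[:2])
print(proj([[*e[0][:2],.046]],P), (P[2]+0).round(3))
E
```

```text
quad mean [ 0.4425 -0.0054] rect [ 4.429000e-01 -4.500000e-03  1.478368e+02  1.224610e+02] ang -3.5
226.02894592285156 155.81100463867188 34.49611282348633 (192, 122, 68, 69)
[[ 0.4438  0.002   0.046 ]
 [ 0.445   0.0317  0.046 ]
 [ 0.4427 -0.0281  0.046 ]]
[134 133  85  79  93  89  34  36  36  34  34  33  35  34  33  35  35  86
  91  91  84  90  88  66 136]
(array([ 0.4348, -0.2824,  0.0733,  0.0589]), -15.2)
[[226.02894592 155.81100464]] [ 0.501 -0.031  0.373]
```

Emit:
arm_command --pt "4.0 1.2 -1.9 -0.015 0.024 0.023 8.7" --pt "4.0 0.9 -1.9 -0.016 0.024 0.023 8.7" --pt "0 0 0 0 0 0 8.7"

```text
time: 2.02
position: [0.4444, 0.0072, 0.1309]
tool_rot: [0.5, 0.502, -0.495, 0.503]
ft_force: [0.3, -0.8, -0.7]
grip_width: 0.087
```

```bash
python3 go.py .4435 .002 .015 90
```

```text
t 2.0 pos [0.4444 0.0072 0.1309] jaw -89.38 q [-0.24  0.45  1.97  0.01  0.72  1.31] w 0.087 F [ 0.3 -0.8 -0.7] n 3
[3.86, -0.06, 0.19] [0.004, -0.001, -0.002]
[3.86, -0.05, 0.19] [0.004, -0.001, -0.002]
[3.86, -0.04, 0.18] [0.004, -0.001, -0.002]
```

Emit:
arm_command --pt "3.0 -0.1 0.2 0 0 0 8.7" --pt "3.0 0 0.2 0 0 0 8.7" --pt "3.0 0 0.1 0 0 0 8.7" --pt "2.0 0 0 0 0 0 8.7" --pt "0 0 0 0 0 0 8.7"

```text
time: 2.65
position: [0.4503, -0.0028, 0.0243]
tool_rot: [0.502, 0.498, -0.494, 0.507]
ft_force: [-0.5, 0.5, 0.3]
grip_width: 0.0873
```

```bash
python3 go.py .4435 .002 .015 90
```

```text
t 2.6 pos [ 0.4503 -0.0028  0.0243] jaw -89.5 q [-0.26  0.68  2.03  0.01  0.42  1.3 ] w 0.0873 F [-0.5  0.5  0.3] n 1
[0.92, -0.69, -0.49] [0.009, 0.001, -0.018]
```

Emit:
arm_command --pt "0.9 -0.7 -0.5 0.01 0 -0.018 8.7" --pt "0 0 0 0 0 0 8.7" --pt "0 0 0 0 0 0 5.0" --pt "0 0 0 0 0 0 5.0" --pt "0 0 0 0 0 0 5.0" --pt "0 0 0 0 0 0 5.0" --grip_force 20

```text
time: 3.4
position: [0.4455, 0.0013, 0.0183]
tool_rot: [0.501, 0.497, -0.5, 0.501]
ft_force: [0.1, 0.3, -0.9]
grip_width: 0.0566
```

```bash
python3 go.py .6343 .1773 .1 90
```

```text
t 3.4 pos [0.4455 0.0013 0.0183] jaw -90.12 q [-0.25  0.69  2.03 -0.    0.42  1.33] w 0.0566 F [ 0.1  0.3 -0.9] n 5
[-1.63, 3.78, -3.52] [-0.0, 0.001, -0.001]
[-1.63, 3.78, -3.52] [-0.0, 0.001, -0.001]
[-1.63, 3.78, -3.52] [-0.0, 0.001, -0.001]
[-1.63, 3.78, -3.52] [-0.0, 0.001, -0.001]
[-1.63, 3.78, -3.52] [-0.0, 0.001, -0.001]
```

Emit:
arm_command --pt "-2.0 0 0 0 0 0 5.0" --pt "-4.0 0 0 0 0 0 5.0" --pt "-2.0 3.8 -3.5 0 0 0 5.0" --pt "0 3.8 -3.5 0 0 0 5.0" --pt "0 3.8 -3.5 0 0 0 5.0" --pt "0 3.8 -3.5 0 0 0 5.0" --pt "0 3.8 -3.5 0 0 0 5.0" --pt "0 0 0 0 0 0 5.0"

```text
time: 4.4
position: [0.6373, 0.1812, 0.097]
tool_rot: [-0.5, -0.499, 0.502, -0.498]
ft_force: [0.3, -0.0, -2.7]
grip_width: 0.0566
```

```bash
python3 go.py .6343 .1773 .03 90; python3 snap.py w2
```

```text
t 4.4 pos [0.6373 0.1812 0.097 ] jaw -90.28 q [ 0.11  0.73  1.43 -0.    0.99  1.69] w 0.0566 F [ 0.3 -0.  -2.7] n 2
[3.35, -0.14, 0.19] [-0.002, 0.001, 0.002]
[3.35, -0.15, 0.19] [-0.002, 0.001, 0.002]
```

View pics/w2.png

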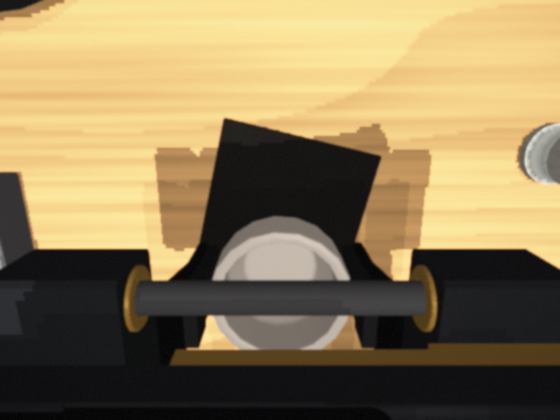

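Emit:
arm_command --pt "3.3 -0.1 0.2 0 0 0 5.0" --pt "3.0 -0.1 0.2 0 0 0 5.0" --pt "0.8 0 0 0 0 0 5.0" --pt "0 0 0 0 0 0 5.0"

```text
time: 4.95
position: [0.6265, 0.1727, 0.0227]
tool_rot: [-0.496, -0.501, 0.507, -0.495]
ft_force: [0.2, 0.5, -1.9]
grip_width: 0.0568
```

```bash
python3 go.py .6343 .1773 .0185 90
```

```text
t 5.0 pos [0.6265 0.1727 0.0227] jaw -90.41 q [ 0.1   0.82  1.48 -0.    0.86  1.68] w 0.0568 F [ 0.2  0.5 -1.9] n 1
[0.4, 0.78, -0.47] [-0.007, 0.004, 0.017]
```

Emit:
arm_command --pt "0.1 0.5 -0.4 -0.007 0.004 0.017 5.0" --pt "0.2 0 0 0 0 0 5.0" --pt "0.1 0 0 0 0 0 5.0" --pt "0 0 0 0 0 0 5.0"

```text
time: 5.45
position: [0.6338, 0.1769, 0.0218]
tool_rot: [0.502, 0.498, -0.498, 0.502]
ft_force: [-0.1, 0.3, -2.7]
grip_width: 0.0568
```

```bash
python3 go.py .6343 .1773 .0185 90
```

```text
t 5.5 pos [0.6338 0.1769 0.0218] jaw -90.0 q [ 0.1   0.82  1.48 -0.    0.83  1.67] w 0.0568 F [-0.1  0.3 -2.7] n 1
[0.33, 0.04, -0.04] [0.0, -0.001, -0.007]
```

Emit:
arm_command --pt "0.2 0 0 0 0 -0.006 5.0" --pt "0.2 0 0 0 0 0 5.0" --pt "0 0 0 0 0 0 5.0"

```text
time: 5.82
position: [0.6343, 0.177, 0.0184]
tool_rot: [0.5, 0.5, -0.499, 0.5]
ft_force: [-0.2, 0.3, -0.7]
grip_width: 0.0567
```

```bash
python3 go.py .6343 .1773 .0185 90
```

```text
t 5.8 pos [0.6343 0.177  0.0184] jaw -89.99 q [0.1  0.83 1.47 0.   0.84 1.67] w 0.0567 F [-0.2  0.3 -0.7] n 1
[-0.01, 0.0, -0.03] [0.0, -0.001, -0.001]
```

Emit:
arm_command --pt "0 0 0 0 0 0 8.7" --pt "0 0 0 0 0 0 8.7" --pt "0 0 0 0 0 0 8.7" --pt "-3.0 0 0 0 0 0 8.7" --pt "-6.0 0 0 0 0 0 8.7" --pt "-5.0 -2.5 2.5 0 0 0 8.7"

```text
time: 6.58
position: [0.6083, 0.1523, 0.1572]
tool_rot: [0.498, 0.502, -0.501, 0.499]
ft_force: [-0.2, -0.4, 0.3]
grip_width: 0.0869
```

```bash
python3 go.py .37 -.29 .23 75
```

```text
t 6.6 pos [0.6083 0.1523 0.1572] jaw -89.9 q [0.07 0.61 1.48 0.   1.05 1.64] w 0.0869 F [-0.2 -0.4  0.3] n 10
[-0.72, -2.39, 4.42] [0.026, 0.0, 0.001]
[-0.72, -2.28, 4.48] [0.026, 0.0, 0.001]
[-0.72, -2.16, 4.54] [0.026, 0.0, 0.001]
[-0.72, -2.04, 4.59] [0.026, 0.0, 0.001]
[-0.72, -1.91, 4.65] [0.026, 0.0, 0.001]
[-0.72, -1.79, 4.69] [0.026, 0.0, 0.001]
[-0.72, -1.67, 4.74] [0.026, 0.0, 0.001]
[-0.72, -1.54, 4.78] [0.026, 0.0, 0.001]
[-0.73, -1.41, 4.82] [0.026, 0.0, 0.001]
[-0.73, -1.29, 4.86] [0.026, 0.0, 0.001]
```

Emit:
arm_command --pt "-0.7 -2.4 4.4 0.026 0 0 8.7" --pt "-0.7 -2.3 4.5 0.026 0 0 8.7" --pt "-0.7 -2.2 4.5 0.026 0 0 8.7" --pt "-0.7 -2.0 4.6 0.026 0 0 8.7" --pt "-0.7 -1.9 4.7 0.026 0 0 8.7" --pt "-0.7 -1.8 4.7 0.026 0 0 8.7" --pt "-0.7 -1.7 4.7 0.026 0 0 8.7" --pt "-0.7 -1.5 4.8 0.026 0 0 8.7" --pt "-0.7 -1.4 4.8 0.026 0 0 8.7" --pt "-0.7 -1.3 4.9 0.026 0 0 8.7" --pt "0 0 0 0 0 0 8.7"

```text
time: 7.95
position: [0.3654, -0.3059, 0.237]
tool_rot: [0.565, 0.423, -0.559, 0.435]
ft_force: [0.6, 0.2, -0.6]
grip_width: 0.0872
```

```bash
python3 go.py .435 -.283 .1 75; python3 snap.py w3
```

```text
t 8.0 pos [ 0.3654 -0.3059  0.237 ] jaw -105.26 q [-0.94  0.3   1.79  0.01  1.04  0.89] w 0.0872 F [ 0.6  0.2 -0.6] n 3
[4.6, 1.95, -1.37] [-0.002, 0.001, -0.006]
[4.59, 1.98, -1.36] [-0.002, 0.001, -0.006]
[4.58, 2.01, -1.35] [-0.002, 0.001, -0.006]
```

View pics/w3.png

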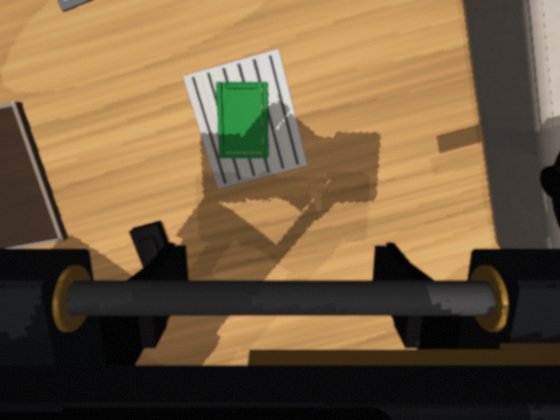

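Two things visible in the picture: the cassette at (243,120), aligned with the tool, and the cold plate with corners at about (184,76), (278,49), (306,166) and (220,187).

Run:
```python
from look import *
p,d,P=load("w3")
quad([(184,76),(278,49),(306,166),(220,187)],P,.004)
quad([(218,82),(268,82),(268,158),(217,157)],P,.02)
hsv=cv2.cvtColor(p,cv2.COLOR_BGR2HSV);g=((hsv[...,0]>40)&(hsv[...,0]<85)&(hsv[...,1]>90));print(rect(g,P,.02)[:2])
```

```text
quad mean [ 0.431  -0.2899] rect [  0.4305  -0.29   119.5358  97.5041] ang -0.2
quad mean [ 0.4332 -0.2872] rect [ 0.4333 -0.2864 73.2931 51.646 ] ang -15.7
(array([ 0.4331, -0.2865,  0.0733,  0.0497]), -15.2)
```

Emit:
arm_command --pt "5.0 2.0 -1.7 0 0 -0.006 8.7" --pt "5.0 2.0 -1.7 0 0 -0.006 8.7" --pt "5.0 2.0 -1.6 0 0 -0.006 8.7" --pt "3.0 0 0 0 0 0 8.7" --pt "0 0 0 0 0 0 8.7"

```text
time: 8.62
position: [0.4436, -0.2659, 0.0535]
tool_rot: [-0.56, -0.431, 0.561, -0.432]
ft_force: [1.0, 1.2, 1.0]
grip_width: 0.0871
```

```bash
python3 go.py .4332 -.2867 .007 74.6
```

```text
t 8.6 pos [ 0.4436 -0.2659  0.0535] jaw -104.8 q [-0.76  0.66  1.84 -0.    0.65  1.08] w 0.0871 F [1.  1.2 1. ] n 1
[4.66, -0.48, 2.26] [0.01, 0.002, -0.001]
```

Emit:
arm_command --pt "1.5 -0.4 2.2 0.01 0.002 0 8.7" --pt "1.5 -0.1 0.1 0 0 0 8.7" --pt "0 0 0 0 0 0 8.7"

```text
time: 9.0
position: [0.4347, -0.2852, 0.0256]
tool_rot: [0.562, 0.428, -0.561, 0.431]
ft_force: [0.8, 0.6, 0.2]
grip_width: 0.0865
```

```bash
python3 go.py .4332 -.2867 .007 74.6
```

```text
t 9.0 pos [ 0.4347 -0.2852  0.0256] jaw -105.2 q [-0.8   0.71  1.84  0.    0.59  1.04] w 0.0865 F [0.8 0.6 0.2] n 1
[1.86, -0.11, 0.19] [0.004, 0.001, -0.004]
```

Emit:
arm_command --pt "1.0 -0.1 0.2 0 0 -0.004 8.7" --pt "0.8 0 0 0 0 0 8.7" --pt "0 0 0 0 0 0 8.7"

```text
time: 9.38
position: [0.4342, -0.2865, 0.0081]
tool_rot: [-0.561, -0.429, 0.562, -0.431]
ft_force: [0.0, 0.4, -0.1]
grip_width: 0.0872
```

```bash
python3 go.py .4332 -.2867 .007 74.6
```

```text
t 9.4 pos [ 0.4342 -0.2865  0.0081] jaw -105.14 q [-0.8   0.74  1.84 -0.    0.55  1.04] w 0.0872 F [ 0.   0.4 -0.1] n 1
[0.11, -0.1, 0.04] [0.005, 0.002, -0.002]
```

Emit:
arm_command --pt "0 0 0 0 0 0 4.2" --pt "0 0 0 0 0 0 4.2" --pt "0 0 0 0 0 0 4.2" --pt "0 0 0 0 0 0 4.2" --pt "0 0 0 0 0 0 4.2" --pt "-2.0 0 0 0 0 0 4.2" --pt "-4.0 0 0 0 0 0 4.2" --pt "0 0 0 0 0 0 4.2" --grip_force 15

```text
time: 10.38
position: [0.4339, -0.2861, 0.0691]
tool_rot: [-0.561, -0.429, 0.562, -0.43]
ft_force: [0.3, 0.2, -1.1]
grip_width: 0.0497
```

```bash
python3 go.py .4427 -.005 .06 86.5
```

```text
t 10.4 pos [ 0.4339 -0.2861  0.0691] jaw -105.15 q [-0.8   0.63  1.82 -0.    0.69  1.04] w 0.0497 F [ 0.3  0.2 -1.1] n 6
[0.14, -1.08, -4.56] [-0.034, 0.0, -0.0]
[0.14, -0.93, -4.6] [-0.034, 0.0, -0.0]
[0.15, -0.77, -4.62] [-0.034, 0.0, -0.0]
[0.15, -0.61, -4.65] [-0.034, 0.0, -0.0]
[0.15, -0.46, -4.67] [-0.034, 0.0, -0.0]
[0.15, -0.3, -4.68] [-0.034, 0.0, -0.0]
```

Emit:
arm_command --pt "0 -1.1 -4.6 -0.034 0 0 4.2" --pt "0 -0.9 -4.6 -0.034 0 0 4.2" --pt "0 -0.8 -4.6 -0.034 0 0 4.2" --pt "0 -0.6 -4.7 -0.034 0 0 4.2" --pt "0 -0.5 -4.7 -0.034 0 0 4.2" --pt "0 -0.3 -4.7 -0.034 0 0 4.2" --pt "0 0 0 0 0 0 4.2"

```text
time: 11.25
position: [0.44, 0.0031, 0.063]
tool_rot: [-0.513, -0.486, 0.516, -0.485]
ft_force: [0.7, 0.3, -1.5]
grip_width: 0.05
```

```bash
python3 go.py .4427 -.0045 .012 86.5
```

```text
t 11.2 pos [0.44   0.0031 0.063 ] jaw -93.3 q [-0.25  0.59  2.02 -0.01  0.54  1.39] w 0.05 F [ 0.7  0.3 -1.5] n 1
[5.1, 0.34, 0.73] [0.003, 0.002, 0.004]
```

Emit:
arm_command --pt "2.0 0.3 0.7 0.003 0 0.004 4.2" --pt "2.0 0 0 0 0 0 4.2" --pt "0 0 0 0 0 0 4.2"

```text
time: 11.62
position: [0.4428, -0.0054, 0.0207]
tool_rot: [-0.514, -0.484, 0.516, -0.485]
ft_force: [0.1, 1.0, -2.0]
grip_width: 0.0499
```

```bash
python3 go.py .4427 -.0045 .008 86.5
```

```text
t 11.6 pos [ 0.4428 -0.0054  0.0207] jaw -93.47 q [-0.26  0.68  2.03 -0.01  0.43  1.37] w 0.0499 F [ 0.1  1.  -2. ] n 1
[1.27, -0.01, -0.1] [0.001, 0.002, 0.001]
```

Emit:
arm_command --pt "0.6 0 -0.1 0 0.002 0 4.2" --pt "0.4 0 0 0 0 0 4.2" --pt "0.2 0 0 0 0 0 4.2" --pt "0 0 0 0 0 0 4.2"

```text
time: 12.12
position: [0.4437, -0.0058, 0.0088]
tool_rot: [0.516, 0.484, -0.515, 0.485]
ft_force: [0.4, 0.5, -1.1]
grip_width: 0.0499
```

```bash
python3 go.py .4427 -.0045 .008 86.5
```

```text
t 12.1 pos [ 0.4437 -0.0058  0.0088] jaw -93.59 q [-0.27  0.71  2.04 -0.    0.39  1.37] w 0.0499 F [ 0.4  0.5 -1.1] n 1
[0.08, -0.11, -0.13] [-0.001, 0.001, -0.001]
```

Emit:
arm_command --pt "0.1 -0.1 -0.1 0 0 0 4.2" --pt "0 0 0 0 0 0 4.2" --pt "0 0 0 0 0 0 6.5" --pt "0 0 0 0 0 0 6.5" --pt "0 0 0 0 0 0 6.5" --pt "-3.0 0 0 0 0 0 6.5" --pt "-6.0 0 0 0 0 0 6.5" --pt "-6.0 0 0 0 0 0 8.7"

```text
time: 13.12
position: [0.4405, -0.0043, 0.1584]
tool_rot: [-0.514, -0.486, 0.517, -0.482]
ft_force: [1.5, 0.1, 0.7]
grip_width: 0.0695
```

```bash
python3 go.py .56 -.19 .23 90
```

```text
t 13.1 pos [ 0.4405 -0.0043  0.1584] jaw -93.54 q [-0.26  0.39  1.94 -0.    0.81  1.37] w 0.0695 F [1.5 0.1 0.7] n 5
[-1.45, 2.6, 3.56] [-0.012, -0.0, 0.001]
[-1.45, 2.56, 3.59] [-0.012, -0.0, 0.001]
[-1.45, 2.52, 3.62] [-0.012, -0.0, 0.001]
[-1.44, 2.48, 3.65] [-0.012, -0.0, 0.001]
[-1.44, 2.43, 3.68] [-0.012, -0.0, 0.001]
```

Emit:
arm_command --pt "-1.4 2.6 3.6 -0.012 0 0 8.7" --pt "-1.4 2.6 3.6 -0.012 0 0 8.7" --pt "-1.4 2.5 3.6 -0.012 0 0 8.7" --pt "-1.4 2.5 3.6 -0.012 0 0 8.7" --pt "-1.4 2.4 3.7 -0.012 0 0 8.7" --pt "0 0 0 0 0 0 8.7"

```text
time: 13.88
position: [0.5638, -0.1943, 0.2355]
tool_rot: [0.499, 0.5, -0.499, 0.502]
ft_force: [-0.3, 0.4, 0.2]
grip_width: 0.0872
```

```bash
python3 go.py .56 -.19 .23 90;python3 snap.py w4; python3 -c "
from h import *
p,d=optics.camera('scene');cv2.imwrite('pics/s1.png',cv2.resize(p[160:290,180:280],(400,520),interpolation=cv2.INTER_CUBIC))
w=cv2.imread('pics/w4.png');s=cv2.resize(cv2.imread('pics/s1.png'),(240,312));c=np.zeros((420,800,3),np.uint8);c[:,:560]=w;c[:312,560:]=s;cv2.imwrite('pics/c1.png',c)
np.savez('scene1.npz',p=p,d=d)"
```

```text
t 13.9 pos [ 0.5638 -0.1943  0.2355] jaw -89.84 q [-0.52  0.47  1.49 -0.    1.17  1.05] w 0.0872 F [-0.3  0.4  0.2] n 1
[0.55, -0.38, -0.44] [0.003, 0.002, -0.002]
```

View pics/c1.png

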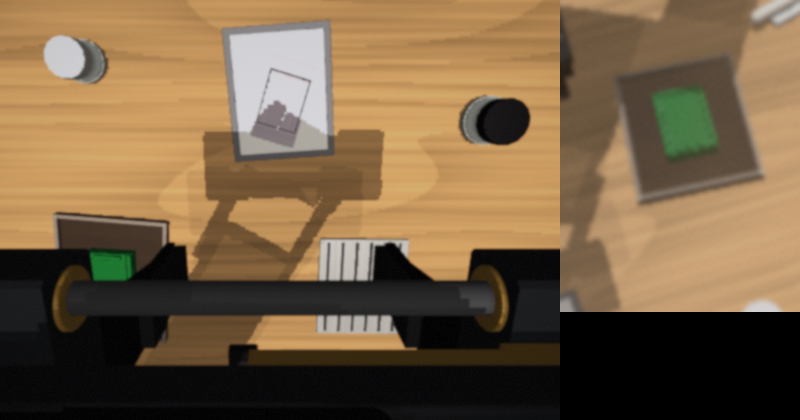

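The cassette sits in the tray. The panel is at about (278,90). I need a closer look at the mould, near (280,105).

Run:
```python
import cv2,numpy as np
p=cv2.imread("pics/w4.png")[10:170,210:350]
c=cv2.createCLAHE(3,(4,4));l=cv2.cvtColor(p,cv2.COLOR_BGR2LAB);l[...,0]=c.apply(l[...,0])
cv2.imwrite("pics/c2.png",cv2.resize(cv2.cvtColor(l,cv2.COLOR_LAB2BGR)[30:150],(700,600),interpolation=cv2.INTER_CUBIC))
```

```text
(no output)
```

View pics/c2.png

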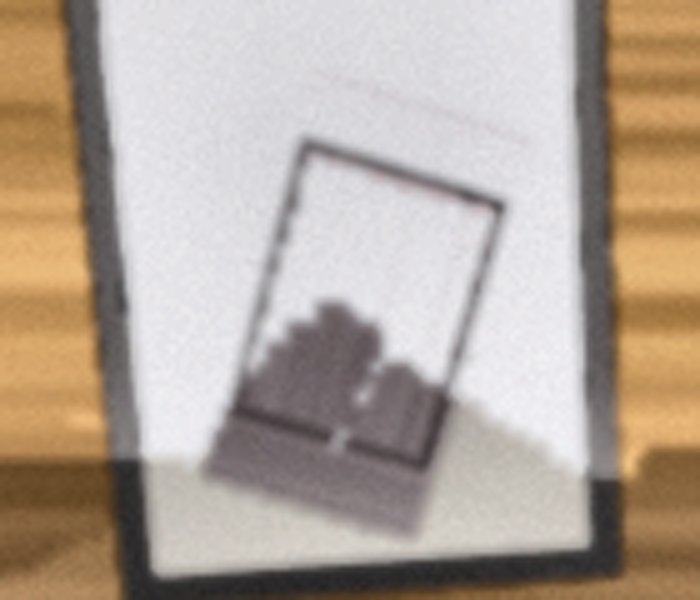

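Run:
```python
from look import *
p,d,P=load("w4")
f=lambda l:[(210+x/5,40+y/5) for x,y in l]
quad(f([(315,70),(530,138),(415,540),(203,470)]),P,.022)
quad(f([(303,143),(503,205),(423,468),(237,410)]),P,.022)
w=quad([(222,30),(329,20),(335,155),(237,161)],P,.004)
hsv=cv2.cvtColor(p,cv2.COLOR_BGR2HSV);m=(hsv[...,1]<70).astype(np.uint8);m[:10]=0;m[170:]=0;m[:,:205]=0;m[:,350:]=0
print(rect(m,P,.004)[:2])
```

```text
quad mean [ 0.6383 -0.1975] rect [ 0.638  -0.1975 78.2724 44.1442] ang -16.2
quad mean [ 0.6385 -0.1978] rect [ 0.6384 -0.1976 51.432  39.6007] ang -16.1
quad mean [ 0.6457 -0.1955] rect [  0.6452  -0.1956 129.7192 103.2913] ang 5.0
(array([ 0.6464, -0.1946,  0.1289,  0.1041]), 4.2)
```

```bash
python3 go.py .6383 -.1976 .06 73.9 4
```

```text
t 14.0 pos [ 0.5607 -0.1907  0.2338] jaw -89.73 q [-0.52  0.47  1.5  -0.    1.17  1.05] w 0.0868 F [-0.7  1.1 -0.1] n 4
[4.34, 1.96, 0.19] [0.071, -0.0, 0.001]
[4.34, 1.96, 0.05] [0.071, -0.0, 0.001]
[4.34, 1.95, -0.09] [0.071, -0.0, 0.001]
[4.34, 1.94, -0.23] [0.071, -0.0, 0.001]
```

Emit:
arm_command --pt "4.3 2.0 0.2 0.07 0 0 8.7" --pt "4.3 2.0 0 0.07 0 0 8.7" --pt "4.3 2.0 -0.1 0.07 0 0 8.7" --pt "4.3 1.9 -0.2 0.07 0 0 8.7" --pt "0 0 0 0 0 0 8.7"

```text
time: 14.6
position: [0.6341, -0.1887, 0.0548]
tool_rot: [-0.562, -0.431, 0.567, -0.42]
ft_force: [-0.7, 0.4, 0.1]
grip_width: 0.0868
```

```bash
python3 go.py .6383 -.1976 .008 73.9
```

```text
t 14.6 pos [ 0.6341 -0.1887  0.0548] jaw -106.0 q [-0.46  0.79  1.44  0.    0.93  1.39] w 0.0868 F [-0.7  0.4  0.1] n 1
[4.67, 0.72, 0.76] [0.002, -0.004, 0.016]
```

Emit:
arm_command --pt "1.0 0.7 0.7 0 -0.004 0.016 8.7" --pt "1.5 0 0 0 0 0 8.7" --pt "1.0 0 0 0 0 0 8.7" --pt "0 0 0 0 0 0 8.7"

```text
time: 15.1
position: [0.6386, -0.1971, 0.022]
tool_rot: [0.565, 0.425, -0.564, 0.428]
ft_force: [0.3, 0.3, 0.5]
grip_width: 0.0873
```

```bash
python3 go.py .6383 -.1976 .008 73.9
```

```text
t 15.1 pos [ 0.6386 -0.1971  0.022 ] jaw -105.85 q [-0.47  0.83  1.45 -0.    0.86  1.38] w 0.0873 F [0.3 0.3 0.5] n 1
[1.4, -0.02, 0.05] [0.004, 0.001, -0.004]
```

Emit:
arm_command --pt "0.7 0 0.1 0.004 0 -0.004 8.7" --pt "0.7 0 0 0 0 0 8.7" --pt "0 0 0 0 0 0 8.7" --pt "0 0 0 0 0 0 3.6" --pt "0 0 0 0 0 0 3.6" --pt "0 0 0 0 0 0 3.6" --pt "0 0 0 0 0 0 3.6" --pt "0 0 0 0 0 0 3.6"

```text
time: 16.1
position: [0.6395, -0.1988, 0.0089]
tool_rot: [0.565, 0.424, -0.565, 0.426]
ft_force: [0.4, 1.2, -0.3]
grip_width: 0.0449
```

```bash
python3 go.py .4306 -.2895 .07 89.7
```

```text
t 16.1 pos [ 0.6395 -0.1988  0.0089] jaw -106.1 q [-0.47  0.85  1.45 -0.    0.84  1.39] w 0.0449 F [ 0.4  1.2 -0.3] n 5
[-1.23, -3.51, 2.9] [-0.055, 0.0, -0.001]
[-1.23, -3.66, 2.7] [-0.055, 0.0, -0.001]
[-1.23, -3.81, 2.5] [-0.055, 0.0, -0.001]
[-1.22, -3.94, 2.28] [-0.055, 0.0, -0.001]
[-1.22, -4.06, 2.06] [-0.055, 0.0, -0.001]
```

Emit:
arm_command --pt "-2.0 0 0 0 0 0 3.6" --pt "-4.0 0 0 0 0 0 3.6" --pt "0 -3.5 2.9 -0.055 0 0 3.6" --pt "0 -3.7 2.7 -0.055 0 0 3.6" --pt "0 -3.8 2.5 -0.055 0 0 3.6" --pt "0 -3.9 2.3 -0.055 0 0 3.6" --pt "0 -4.1 2.1 -0.055 0 0 3.6" --pt "0 0 0 0 0 0 3.6"

```text
time: 17.1
position: [0.4297, -0.2958, 0.0797]
tool_rot: [0.499, 0.494, -0.498, 0.509]
ft_force: [0.1, -0.0, -0.7]
grip_width: 0.0438
```

```bash
python3 go.py .4315 -.2895 .009 89.6
```

```text
t 17.1 pos [ 0.4297 -0.2958  0.0797] jaw -89.66 q [-0.82  0.61  1.83  0.    0.69  0.74] w 0.0438 F [ 0.1 -0.  -0.7] n 2
[3.53, 0.04, -0.36] [0.007, 0.006, -0.008]
[3.53, 0.06, -0.34] [0.007, 0.006, -0.008]
```

Emit:
arm_command --pt "2.5 0.1 -0.6 0.013 0.012 -0.016 3.6" --pt "2.0 0 0 0 0 0 3.6" --pt "1.5 0 0 0 0 0 3.6" --pt "0 0 0 0 0 0 3.6"

```text
time: 17.6
position: [0.4362, -0.2931, 0.0223]
tool_rot: [-0.502, -0.494, 0.502, -0.502]
ft_force: [0.7, 0.1, -0.6]
grip_width: 0.0433
```

```bash
python3 go.py .4315 -.2895 .009 89.6
```

```text
t 17.6 pos [ 0.4362 -0.2931  0.0223] jaw -90.51 q [-0.8   0.72  1.83 -0.    0.58  0.78] w 0.0433 F [ 0.7  0.1 -0.6] n 1
[1.32, -0.49, -0.36] [-0.002, 0.008, -0.008]
```

Emit:
arm_command --pt "0.3 -0.5 -0.4 -0.002 0.008 -0.008 3.6" --pt "0.4 0 0 0 0 0 3.6" --pt "0 0 0 0 0 0 3.6"

```text
time: 17.98
position: [0.4322, -0.2892, 0.0162]
tool_rot: [-0.501, -0.498, 0.502, -0.499]
ft_force: [-0.7, 0.0, -1.2]
grip_width: 0.0439
```

```bash
python3 go.py .4315 -.2895 .009 89.6
```

```text
t 18.0 pos [ 0.4322 -0.2892  0.0162] jaw -90.35 q [-0.8   0.73  1.84 -0.    0.57  0.77] w 0.0439 F [-0.7  0.  -1.2] n 1
[0.72, -0.07, 0.03] [0.001, 0.002, -0.001]
```

Emit:
arm_command --pt "0.4 -0.1 0 0 0.002 0 3.6" --pt "0.3 0 0 0 0 0 3.6" --pt "0.1 0 0 0 0 0 3.6" --pt "0 0 0 0 0 0 3.6"

```text
time: 18.48
position: [0.4315, -0.2897, 0.0092]
tool_rot: [0.502, 0.498, -0.501, 0.499]
ft_force: [0.4, -0.6, -0.9]
grip_width: 0.0438
```

```bash
python3 go.py .4315 -.2895 .009 89.6
```

```text
t 18.5 pos [ 0.4315 -0.2897  0.0092] jaw -90.37 q [-0.81  0.74  1.84  0.    0.55  0.77] w 0.0438 F [ 0.4 -0.6 -0.9] n 1
[0.02, -0.0, -0.02] [0.0, 0.001, -0.002]
```

Emit:
arm_command --pt "0.1 0 0 0 0 0 3.6" --pt "0 0 0 0 0 0 8.7" --pt "0 0 0 0 0 0 8.7" --pt "0 0 0 0 0 0 8.7" --pt "0 0 0 0 0 0 8.7" --pt "-3.0 0 0 0 0 0 8.7" --pt "-6.0 0 0 0 0 0 8.7" --pt "-6.0 -2.0 -1.0 0 0 0 8.7" --pt "-6.0 -2.0 -2.0 0 0 0 8.7"

```text
time: 19.6
position: [0.3919, -0.2607, 0.2143]
tool_rot: [0.502, 0.5, -0.501, 0.496]
ft_force: [0.2, -0.4, 0.3]
grip_width: 0.0868
```

```bash
python3 go.py .38 .30 .23 90; python3 snap.py w5
```

```text
t 19.6 pos [ 0.3919 -0.2607  0.2143] jaw -90.42 q [-0.83  0.34  1.81  0.    1.    0.75] w 0.0868 F [ 0.2 -0.4  0.3] n 11
[-0.12, -0.15, -5.1] [-0.001, -0.0, 0.0]
[-0.12, -0.14, -5.1] [-0.001, -0.0, 0.0]
[-0.12, -0.14, -5.1] [-0.001, -0.0, 0.0]
[-0.12, -0.14, -5.1] [-0.001, -0.0, 0.0]
[-0.13, -0.13, -5.1] [-0.001, -0.0, 0.0]
[-0.13, -0.13, -5.1] [-0.001, -0.0, 0.0]
[-0.13, -0.13, -5.1] [-0.001, -0.0, 0.0]
[-0.13, -0.12, -5.1] [-0.001, -0.0, 0.0]
[-0.14, -0.12, -5.1] [-0.001, -0.0, 0.0]
[-0.14, -0.11, -5.1] [-0.001, -0.0, 0.0]
[-0.14, -0.11, -5.1] [-0.001, -0.0, 0.0]
```

View pics/w5.png

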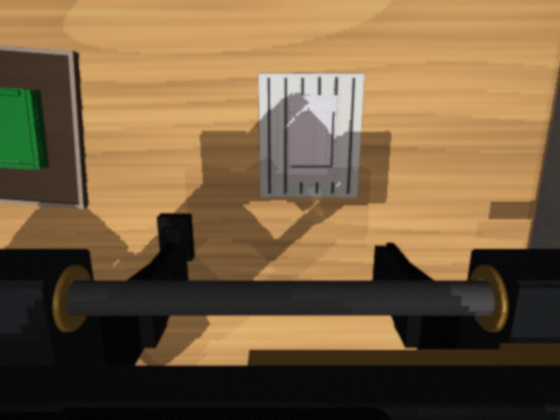

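The mould is on the cold plate, straight and centred: pan at about (312,132), plate centre about (310,135). Next, cassette_out.

Emit:
arm_command --pt "-0.1 0.8 -5.1 0 0 0 8.7" --pt "-0.1 0.8 -5.1 0 0 0 8.7" --pt "-0.1 0.6 -5.1 0 0 0 8.7" --pt "-0.1 0.4 -5.1 0 0 0 8.7" --pt "-0.1 0 -5.1 0 0 0 8.7" --pt "-0.1 0 -5.1 0 0 0 8.7" --pt "-0.1 -0.4 -5.1 0 0 0 8.7" --pt "-0.1 -0.6 -5.1 0 0 0 8.7" --pt "-0.1 -0.8 -5.1 0 0 0 8.7" --pt "-0.1 -0.8 -5.1 0 0 0 8.7" --pt "-0.1 -0.8 -5.1 0 0 0 8.7" --pt "0 0 0 0 0 0 8.7"

```text
time: 21.15
position: [0.3911, 0.3169, 0.2289]
tool_rot: [0.504, 0.492, -0.501, 0.503]
ft_force: [0.2, -0.9, -0.4]
grip_width: 0.0869
```

```bash
python3 go.py .39 .30 .22 90; python3 snap.py w6
```

```text
t 21.1 pos [0.3911 0.3169 0.2289] jaw -90.58 q [ 0.47  0.35  1.73 -0.01  1.05  2.05] w 0.0869 F [ 0.2 -0.9 -0.4] n 1
[0.9, -0.11, 1.69] [-0.01, 0.007, -0.014]
```

View pics/w6.png

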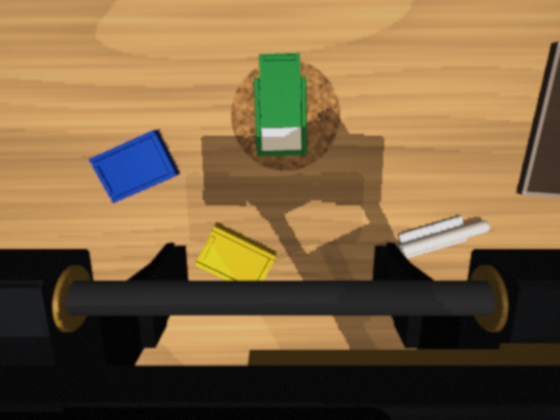

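Run:
```python
from look import *
p,d,P=load("w6")
w=quad([(255,80),(306,78),(306,155),(257,156)],P,.02);print(w.round(4))
e=ray([(279,54)],P,.019);print("tongue end",e.round(4))
e=ray([(232,115),(340,115),(286,59),(286,170)],P,.004);print(e[:,:2].round(4),"cork c",e[2:,0].mean(),e[:2,1].mean())
hsv=cv2.cvtColor(p,cv2.COLOR_BGR2HSV);H,S=hsv[...,0],hsv[...,1]
g=(H>40)&(H<85)&(S>90);print(rect(g,P,.02)[:2])
ys,xs=np.where(g);print({y:(xs[ys==y].min(),xs[ys==y].max()) for y in range(52,160,8) if (ys==y).any()})
```

```text
quad mean [0.4531 0.3137] rect [ 0.4533  0.3139 72.4415 48.5432] ang 0.5
[[0.4884 0.3379]
 [0.4897 0.2899]
 [0.4174 0.2893]
 [0.4169 0.3378]]
tongue end [[0.5112 0.3151 0.019 ]]
[[0.4564 0.3628]
 [0.4553 0.2542]
 [0.5086 0.3083]
 [0.4001 0.3088]] cork c 0.4543586412235902 0.30849794530359
(array([0.4646, 0.3144, 0.094 , 0.0494]), 1.0)
{60: (np.int64(259), np.int64(299)), 68: (np.int64(260), np.int64(299)), 76: (np.int64(260), np.int64(300)), 84: (np.int64(254), np.int64(305)), 92: (np.int64(254), np.int64(305)), 100: (np.int64(255), np.int64(305)), 108: (np.int64(255), np.int64(306)), 116: (np.int64(255), np.int64(305)), 124: (np.int64(256), np.int64(306)), 132: (np.int64(256), np.int64(306)), 140: (np.int64(256), np.int64(306)), 148: (np.int64(257), np.int64(306))}
```

```bash
python3 go.py .454 .3142 .06 90.8 4
```

```text
t 21.2 pos [0.3911 0.3152 0.2287] jaw -90.67 q [ 0.46  0.35  1.73 -0.02  1.05  2.05] w 0.0868 F [-0.1  0.2 -0.1] n 4
[4.24, 1.52, -0.03] [-0.006, 0.002, -0.003]
[4.23, 1.53, -0.01] [-0.006, 0.002, -0.003]
[4.23, 1.55, 0.01] [-0.006, 0.002, -0.003]
[4.22, 1.56, 0.03] [-0.006, 0.002, -0.003]
```

Emit:
arm_command --pt "4.2 1.5 0 -0.006 0.002 -0.003 8.7" --pt "4.2 1.5 0 -0.006 0.002 -0.003 8.7" --pt "4.2 1.6 0 -0.006 0.002 -0.003 8.7" --pt "4.2 1.6 0 -0.006 0.002 -0.003 8.7" --pt "0 0 0 0 0 0 8.7"

```text
time: 21.82
position: [0.4582, 0.3077, 0.0573]
tool_rot: [0.498, 0.501, -0.498, 0.503]
ft_force: [0.3, -0.2, 0.5]
grip_width: 0.0867
```

```bash
python3 go.py .454 .3142 .008 90.8
```

```text
t 21.8 pos [0.4582 0.3077 0.0573] jaw -89.58 q [ 0.39  0.68  1.75 -0.    0.72  1.96] w 0.0867 F [ 0.3 -0.2  0.5] n 1
[4.93, -0.43, -0.66] [-0.007, 0.002, -0.001]
```

Emit:
arm_command --pt "1.5 -0.4 -0.7 -0.007 0.002 0 8.7" --pt "1.3 0 0 0 0 0 8.7" --pt "1.0 0 0 0 0 0 8.7" --pt "0 0 0 0 0 0 8.7"

```text
time: 22.32
position: [0.4541, 0.3147, 0.0212]
tool_rot: [0.498, 0.503, -0.495, 0.504]
ft_force: [-0.3, -0.3, 0.1]
grip_width: 0.0871
```

```bash
python3 go.py .454 .3142 .008 90.8
```

```text
t 22.3 pos [0.4541 0.3147 0.0212] jaw -89.19 q [ 0.4   0.74  1.76 -0.    0.64  1.96] w 0.0871 F [-0.3 -0.3  0.1] n 1
[1.32, -0.02, 0.05] [0.0, -0.002, -0.005]
```

Emit:
arm_command --pt "0.7 0 0 0 -0.002 -0.005 8.7" --pt "0.6 0 0 0 0 0 8.7" --pt "0 0 0 0 0 0 8.7" --pt "0 0 0 0 0 0 4.2" --pt "0 0 0 0 0 0 4.2" --pt "0 0 0 0 0 0 4.2" --pt "0 0 0 0 0 0 4.2" --pt "0 0 0 0 0 0 4.2"

```text
time: 23.32
position: [0.4551, 0.3154, 0.0088]
tool_rot: [0.497, 0.503, -0.495, 0.504]
ft_force: [0.4, 0.7, -0.5]
grip_width: 0.05
```

```bash
python3 go.py .646 -.195 .07 94.4
```

```text
t 23.3 pos [0.4551 0.3154 0.0088] jaw -89.16 q [ 0.4   0.76  1.76 -0.    0.62  1.96] w 0.05 F [ 0.4  0.7 -0.5] n 10
[-0.61, 1.84, 5.13] [-0.006, -0.0, -0.0]
[-0.61, 1.8, 5.14] [-0.006, -0.0, -0.0]
[-0.61, 1.77, 5.15] [-0.006, -0.0, -0.0]
[-0.61, 1.74, 5.16] [-0.006, -0.0, -0.0]
[-0.61, 1.71, 5.18] [-0.006, -0.0, -0.0]
[-0.61, 1.67, 5.19] [-0.006, -0.0, -0.0]
[-0.61, 1.64, 5.2] [-0.006, -0.0, -0.0]
[-0.61, 1.61, 5.21] [-0.006, -0.0, -0.0]
[-0.61, 1.58, 5.22] [-0.006, -0.0, -0.0]
[-0.61, 1.54, 5.23] [-0.006, -0.0, -0.0]
```

Emit:
arm_command --pt "-2.0 0 0 0 0 0 4.2" --pt "-5.0 0 0 0 0 0 4.2" --pt "-2.0 1.8 5.1 -0.006 0 0 4.2" --pt "0 1.8 5.1 -0.006 0 0 4.2" --pt "0 1.8 5.1 -0.006 0 0 4.2" --pt "0 1.8 5.1 -0.006 0 0 4.2" --pt "0 1.7 5.2 -0.006 0 0 4.2" --pt "0 1.7 5.2 -0.006 0 0 4.2" --pt "0 1.7 5.2 -0.006 0 0 4.2" --pt "0 1.6 5.2 -0.006 0 0 4.2" --pt "0 1.6 5.2 -0.006 0 0 4.2" --pt "0 1.6 5.2 -0.006 0 0 4.2"

```text
time: 24.82
position: [0.6532, -0.2034, 0.1008]
tool_rot: [0.48, 0.521, -0.477, 0.521]
ft_force: [1.0, -0.1, 0.4]
grip_width: 0.0501
```

```bash
python3 go.py .647 -.195 .04 94.4
```

```text
t 24.8 pos [ 0.6532 -0.2034  0.1008] jaw -85.15 q [-0.47  0.74  1.37  0.    1.03  1.02] w 0.0501 F [ 1.  -0.1  0.4] n 2
[3.04, -0.28, -0.44] [0.004, -0.001, -0.001]
[3.04, -0.28, -0.44] [0.004, -0.001, -0.001]
```

Emit:
arm_command --pt "3.0 -0.3 -0.4 0.004 0 0 4.2" --pt "3.0 -0.3 -0.4 0.004 0 0 4.2" --pt "0 0 0 0 0 0 4.2"

```text
time: 25.2
position: [0.6485, -0.2028, 0.0393]
tool_rot: [0.484, 0.515, -0.481, 0.519]
ft_force: [-0.6, 0.6, -0.6]
grip_width: 0.0498
```

```bash
python3 go.py .647 -.195 .0088 94.4
```

```text
t 25.2 pos [ 0.6485 -0.2028  0.0393] jaw -86.03 q [-0.47  0.82  1.41  0.    0.9   1.03] w 0.0498 F [-0.6  0.6 -0.6] n 1
[3.05, -0.11, -0.79] [-0.007, 0.001, -0.006]
```

Emit:
arm_command --pt "0.8 -0.1 -0.8 -0.007 0 -0.006 4.2" --pt "0.8 0 0 0 0 0 4.2" --pt "0.5 0 0 0 0 0 4.2" --pt "0 0 0 0 0 0 4.2"

```text
time: 25.7
position: [0.6489, -0.1941, 0.02]
tool_rot: [0.48, 0.517, -0.48, 0.521]
ft_force: [0.5, -0.1, -0.1]
grip_width: 0.0497
```

```bash
python3 go.py .647 -.195 .0088 94.4
```

```text
t 25.7 pos [ 0.6489 -0.1941  0.02  ] jaw -85.49 q [-0.45  0.84  1.42 -0.    0.87  1.04] w 0.0497 F [ 0.5 -0.1 -0.1] n 1
[1.12, -0.2, 0.07] [0.002, 0.003, -0.004]
```

Emit:
arm_command --pt "0.6 -0.2 0.1 0.002 0.003 -0.004 4.2" --pt "0.4 0 0 0 0 0 4.2" --pt "0.1 0 0 0 0 0 4.2" --pt "0 0 0 0 0 0 4.2"

```text
time: 26.2
position: [0.6475, -0.1959, 0.009]
tool_rot: [0.481, 0.518, -0.481, 0.519]
ft_force: [-0.1, 0.1, -0.8]
grip_width: 0.0498
```

```bash
python3 go.py .647 -.195 .0088 94.4
```

```text
t 26.2 pos [ 0.6475 -0.1959  0.009 ] jaw -85.63 q [-0.46  0.86  1.42 -0.    0.85  1.04] w 0.0498 F [-0.1  0.1 -0.8] n 1
[0.02, -0.04, -0.09] [-0.001, 0.001, -0.001]
```

Release, rise, back off and check.

Emit:
arm_command --pt "0.1 0 -0.1 0 0 0 4.2" --pt "0 0 0 0 0 0 8.7" --pt "0 0 0 0 0 0 8.7" --pt "0 0 0 0 0 0 8.7" --pt "0 0 0 0 0 0 8.7" --pt "-3.0 0 0 0 0 0 8.7" --pt "-6.0 0 0 0 0 0 8.7" --pt "-6.0 -3.0 -1.0 0 0 0 8.7" --pt "-6.0 -4.0 -2.0 0 0 0 8.7"

```text
time: 27.32
position: [0.583, -0.1734, 0.2042]
tool_rot: [0.48, 0.52, -0.481, 0.517]
ft_force: [0.4, -0.6, 0.2]
grip_width: 0.0867
```

```bash
python3 go.py .56 .18 .22 90; python3 snap.py w7
```

```text
t 27.3 pos [ 0.583  -0.1734  0.2042] jaw -85.64 q [-0.47  0.53  1.49 -0.    1.13  1.02] w 0.0867 F [ 0.4 -0.6  0.2] n 7
[-0.21, 0.06, -5.06] [0.011, -0.0, 0.001]
[-0.22, 0.0, -5.06] [0.011, -0.0, 0.001]
[-0.22, -0.05, -5.06] [0.011, -0.0, 0.001]
[-0.22, -0.11, -5.06] [0.011, -0.0, 0.001]
[-0.22, -0.16, -5.06] [0.011, -0.0, 0.001]
[-0.22, -0.22, -5.05] [0.011, -0.0, 0.001]
[-0.22, -0.27, -5.05] [0.011, -0.0, 0.001]
```

View pics/w7.png

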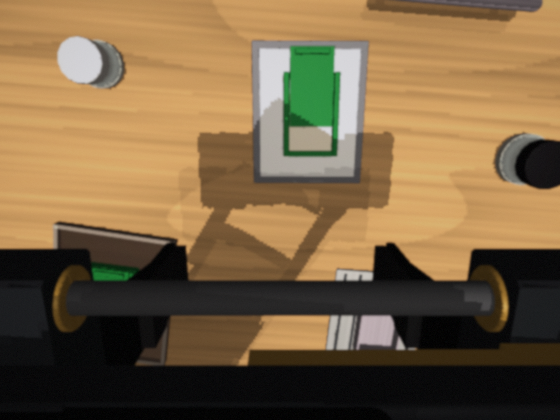

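The cassette is straight and centred on the panel (about (311,114)), and its slide is still out. Next, the mortar.

Emit:
arm_command --pt "0 0.1 -5.1 0.011 0 0 8.7" --pt "0 0 -5.1 0.011 0 0 8.7" --pt "0 0 -5.1 0.011 0 0 8.7" --pt "0 -0.1 -5.1 0.011 0 0 8.7" --pt "0 -0.2 -5.1 0.011 0 0 8.7" --pt "0 -0.2 -5.1 0.011 0 0 8.7" --pt "0 -0.3 -5.0 0.011 0 0 8.7" --pt "0 0 0 0 0 0 8.7"

```text
time: 28.38
position: [0.5602, 0.1935, 0.2133]
tool_rot: [0.503, 0.496, -0.5, 0.502]
ft_force: [0.1, -0.9, -0.8]
grip_width: 0.0869
```

```bash
python3 go.py .6343 .177 .08 90; python3 snap.py w8
python3 - <<'E'
from look import *
p,d,P=load("w8");hsv=cv2.cvtColor(p,cv2.COLOR_BGR2HSV)
c=proj([[.6343,.177,.046]],P)[0];print(c)
x,y=c.astype(int);m=np.zeros(p.shape[:2],np.uint8);m[max(0,y-55):min(245,y+55),x-55:x+55]=1
m&=((hsv[...,2]>90)&(hsv[...,1]<75)).astype(np.uint8)
cs,_=cv2.findContours(m,cv2.RETR_EXTERNAL,cv2.CHAIN_APPROX_NONE);k=max(cs,key=cv2.contourArea);(a,b),r=cv2.minEnclosingCircle(k)
e=ray([(a,b),(a-r,b),(a+r,b)],P,.046);print(e.round(4))
E
```

```text
t 28.4 pos [0.5602 0.1935 0.2133] jaw -90.31 q [ 0.15  0.49  1.53 -0.    1.11  1.72] w 0.0869 F [ 0.1 -0.9 -0.8] n 3
[4.46, 2.43, 0.53] [-0.002, 0.001, -0.003]
[4.46, 2.44, 0.53] [-0.002, 0.001, -0.003]
[4.45, 2.46, 0.54] [-0.002, 0.001, -0.003]
[298.29830624 103.67045209]
[[0.6318 0.1771 0.046 ]
 [0.632  0.2071 0.046 ]
 [0.6317 0.147  0.046 ]]
```

Emit:
arm_command --pt "4.4 2.4 0.5 -0.002 0 -0.003 8.7" --pt "4.4 2.4 0.5 -0.002 0 -0.003 8.7" --pt "4.4 2.4 0.5 -0.002 0 -0.003 8.7" --pt "0 0 0 0 0 0 8.7"

```text
time: 28.92
position: [0.6371, 0.1701, 0.0789]
tool_rot: [-0.5, -0.497, 0.502, -0.501]
ft_force: [0.0, 1.2, 0.1]
grip_width: 0.0871
```

```bash
python3 go.py .6325 .177 .018 90
```

```text
t 28.9 pos [0.6371 0.1701 0.0789] jaw -90.25 q [ 0.09  0.75  1.45 -0.01  0.94  1.67] w 0.0871 F [0.  1.2 0.1] n 2
[3.04, -0.24, -0.36] [-0.002, 0.003, -0.001]
[3.04, -0.23, -0.35] [-0.002, 0.003, -0.001]
```

Emit:
arm_command --pt "2.0 -0.5 -0.7 -0.004 0.005 0 8.7" --pt "2.0 0 0 0 0 0 8.7" --pt "1.0 0 0 0 0 0 8.7" --pt "0 0 0 0 0 0 8.7"

```text
time: 29.42
position: [0.6342, 0.1741, 0.0322]
tool_rot: [0.503, 0.497, -0.499, 0.501]
ft_force: [0.7, 0.0, -0.3]
grip_width: 0.0875
```

```bash
python3 go.py .6325 .177 .018 90
```

```text
t 29.4 pos [0.6342 0.1741 0.0322] jaw -90.21 q [ 0.1   0.81  1.48 -0.    0.85  1.67] w 0.0875 F [ 0.7  0.  -0.3] n 1
[1.42, -0.18, -0.29] [-0.004, 0.0, -0.008]
```

Emit:
arm_command --pt "0.8 -0.2 -0.3 -0.004 0 -0.008 8.7" --pt "0.7 0 0 0 0 0 8.7" --pt "0 0 0 0 0 0 8.7" --pt "0 0 0 0 0 0 5.0" --pt "0 0 0 0 0 0 5.0" --pt "0 0 0 0 0 0 5.0" --pt "0 0 0 0 0 0 5.0" --grip_force 20

```text
time: 30.3
position: [0.634, 0.1777, 0.0189]
tool_rot: [0.501, 0.499, -0.499, 0.501]
ft_force: [0.0, 0.2, -0.8]
grip_width: 0.0569
```

```bash
python3 go.py .455 .308 .08 90
```

```text
t 30.3 pos [0.634  0.1777 0.0189] jaw -89.94 q [ 0.1   0.83  1.48 -0.    0.83  1.67] w 0.0569 F [ 0.   0.2 -0.8] n 5
[-1.24, -3.57, -2.61] [0.0, -0.0, -0.001]
[-1.23, -3.57, -2.61] [0.0, -0.0, -0.001]
[-1.23, -3.58, -2.61] [0.0, -0.0, -0.001]
[-1.23, -3.58, -2.61] [0.0, -0.0, -0.001]
[-1.22, -3.58, -2.61] [0.0, -0.0, -0.001]
```

Emit:
arm_command --pt "-2.0 0 0 0 0 0 5.0" --pt "-5.0 0 0 0 0 0 5.0" --pt "0 0 0 0 0 0 5.0"

```text
time: 30.68
position: [0.6336, 0.1776, 0.092]
tool_rot: [0.501, 0.499, -0.499, 0.501]
ft_force: [-0.1, 0.2, -1.9]
grip_width: 0.0564
```

```bash
python3 - <<'E'
from h import *
r=[]
for n in("scene","side"):
    p,d=optics.camera(n);P=pose(n);c=proj([[.456,.308,.004]],P)[0].astype(int);x0,y0=c-55
    crop=p[max(0,y0):y0+110,max(0,x0):x0+110];print(n,x0,y0);r.append(cv2.resize(crop,(400,400),interpolation=cv2.INTER_CUBIC))
    th=np.arange(0,6.28,.05)
    q=proj(np.c_[.4555+.055*np.cos(th),.308+.055*np.sin(th),0*th+.004],P);q=((q-[x0,y0])*400/110).astype(int)
    r[-1]=cv2.polylines(r[-1],[q[:,None]],True,(0,0,255),1)
cv2.imwrite("pics/ck.png",np.hstack(r))
E
python3 go.py .456 .308 .08 90
```

```text
scene 299 128
side 160 219
t 30.8 pos [0.6296 0.1771 0.0876] jaw -89.95 q [ 0.1   0.73  1.45 -0.    0.96  1.67] w 0.0567 F [-0.7  0.1 -2.4] n 4
[0.21, -4.34, -3.28] [0.0, 0.0, 0.002]
[0.21, -4.34, -3.27] [0.0, 0.0, 0.002]
[0.2, -4.34, -3.27] [0.0, 0.0, 0.002]
[0.2, -4.34, -3.27] [0.0, 0.0, 0.002]
```

View pics/ck.png

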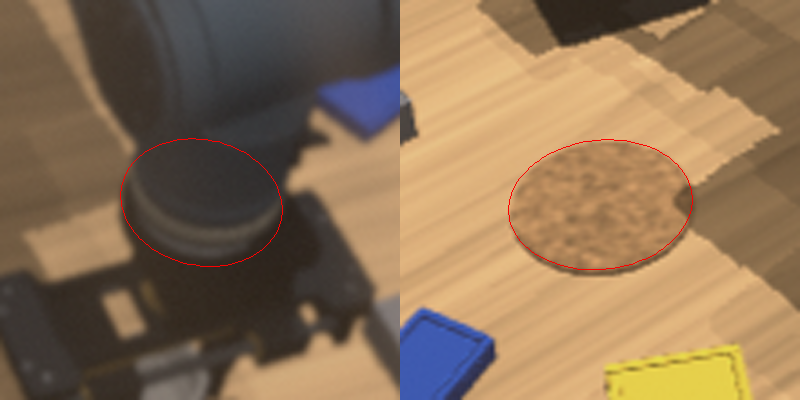

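Emit:
arm_command --pt "0 -4.3 -3.3 0 0 0 5.0" --pt "0 -4.3 -3.3 0 0 0 5.0" --pt "0 -4.3 -3.3 0 0 0 5.0" --pt "0 -4.3 -3.3 0 0 0 5.0" --pt "0 0 0 0 0 0 5.0"

```text
time: 31.4
position: [0.4482, 0.3094, 0.0829]
tool_rot: [-0.495, -0.503, 0.507, -0.496]
ft_force: [0.2, -0.7, -2.7]
grip_width: 0.0569
```

```bash
python3 go.py .457 .308 .019 90
```

```text
t 31.4 pos [0.4482 0.3094 0.0829] jaw -90.16 q [0.4  0.63 1.74 0.   0.79 1.97] w 0.0569 F [ 0.2 -0.7 -2.7] n 2
[3.19, 0.5, 0.05] [-0.001, 0.003, 0.009]
[3.19, 0.47, 0.06] [-0.001, 0.003, 0.009]
```

Emit:
arm_command --pt "2.0 0.8 0.1 -0.002 0.006 0.018 5.0" --pt "2.0 0 0 0 0 0 5.0" --pt "1.0 0 0 0 0 0 5.0" --pt "0 0 0 0 0 0 5.0"

```text
time: 31.9
position: [0.456, 0.3072, 0.0292]
tool_rot: [-0.499, -0.5, 0.501, -0.5]
ft_force: [0.1, 0.2, -2.4]
grip_width: 0.0571
```

```bash
python3 go.py .457 .308 .019 90
```

```text
t 31.9 pos [0.456  0.3072 0.0292] jaw -89.99 q [ 0.39  0.73  1.76 -0.    0.66  1.96] w 0.0571 F [ 0.1  0.2 -2.4] n 1
[1.02, 0.1, -0.08] [0.0, 0.001, 0.003]
```

Emit:
arm_command --pt "0.5 0 -0.1 0 0.001 0.003 5.0" --pt "0.4 0 0 0 0 0 5.0" --pt "0.1 0 0 0 0 0 5.0" --pt "0 0 0 0 0 0 5.0"

```text
time: 32.4
position: [0.4575, 0.3083, 0.0198]
tool_rot: [0.501, 0.499, -0.499, 0.5]
ft_force: [0.3, 0.3, -1.6]
grip_width: 0.0572
```

```bash
python3 go.py .457 .308 .0185 90
```

```text
t 32.4 pos [0.4575 0.3083 0.0198] jaw -90.03 q [ 0.39  0.74  1.76 -0.    0.64  1.96] w 0.0572 F [ 0.3  0.3 -1.6] n 1
[0.13, -0.05, 0.03] [-0.0, -0.001, -0.003]
```

Emit:
arm_command --pt "0.1 0 0 0 0 0 5.0" --pt "0.1 0 0 0 0 0 5.0" --pt "0 0 0 0 0 0 5.0"

```text
time: 32.78
position: [0.4579, 0.3085, 0.0191]
tool_rot: [0.501, 0.499, -0.499, 0.501]
ft_force: [-0.1, 0.6, -2.6]
grip_width: 0.0564
```

```bash
python3 go.py .457 .308 .0185 90
```

```text
t 32.8 pos [0.4579 0.3085 0.0191] jaw -90.01 q [ 0.39  0.74  1.76 -0.    0.63  1.96] w 0.0564 F [-0.1  0.6 -2.6] n 1
[0.06, -0.09, 0.06] [-0.0, -0.001, -0.004]
```

Emit:
arm_command --pt "0.1 -0.1 0 0 0 0 5.0" --pt "0.1 0 0 0 0 0 5.0" --pt "0 0 0 0 0 0 5.0"

```text
time: 33.15
position: [0.4579, 0.3086, 0.019]
tool_rot: [0.502, 0.499, -0.498, 0.501]
ft_force: [0.2, -0.1, -2.2]
grip_width: 0.0567
```

```bash
python3 go.py .457 .308 .0185 90
```

```text
t 33.1 pos [0.4579 0.3086 0.019 ] jaw -89.98 q [ 0.39  0.74  1.76 -0.    0.63  1.96] w 0.0567 F [ 0.2 -0.1 -2.2] n 1
[0.05, -0.09, 0.06] [0.0, -0.002, -0.007]
```

Emit:
arm_command --pt "0.3 -0.1 0 0 0 -0.005 5.0" --pt "0 0 0 0 0 0 5.0"

```text
time: 33.4
position: [0.4585, 0.309, 0.019]
tool_rot: [0.502, 0.5, -0.497, 0.501]
ft_force: [-0.1, -0.0, -2.4]
grip_width: 0.0566
```

```bash
python3 go.py .457 .308 .0185 90
```

```text
t 33.4 pos [0.4585 0.309  0.019 ] jaw -89.9 q [0.39 0.74 1.76 0.   0.63 1.96] w 0.0566 F [-0.1 -0.  -2.4] n 1
[0.05, -0.15, 0.1] [0.002, -0.003, -0.006]
```

Emit:
arm_command --pt "0 -0.15 0.1 0 -0.003 -0.006 5.0" --pt "0 0 0 0 0 0 5.0" --pt "0 0 0 0 0 0 5.0"

```text
time: 33.78
position: [0.4566, 0.3078, 0.0185]
tool_rot: [0.499, 0.5, -0.5, 0.5]
ft_force: [0.1, 0.0, 3.4]
grip_width: 0.0569
```

Emit:
arm_command --pt "0.3 0 0 0 0 0 5.0" --pt "0.2 0 0 0 0 0 5.0" --pt "0 0 0 0 0 0 5.0"

```text
time: 34.15
position: [0.4569, 0.3078, 0.0181]
tool_rot: [0.499, 0.501, -0.499, 0.501]
ft_force: [0.5, -0.1, -2.1]
grip_width: 0.0563
```

```bash
python3 go.py .457 .308 .0185 90
```

```text
t 34.1 pos [0.4569 0.3078 0.0181] jaw -89.77 q [ 0.39  0.75  1.76 -0.    0.64  1.96] w 0.0563 F [ 0.5 -0.1 -2.1] n 1
[-0.04, 0.01, -0.02] [0.004, 0.001, -0.001]
```

Emit:
arm_command --pt "0 0 0 0 0 0 8.7" --pt "0 0 0 0 0 0 8.7" --pt "0 0 0 0 0 0 8.7" --pt "0 0 0 0 0 0 8.7" --pt "-3.0 0 0 0 0 0 8.7" --pt "-6.0 0 0 0 0 0 8.7" --pt "-6.0 -2.0 0 0 0 0 8.7" --pt "-6.0 -3.0 0 0 0 0 8.7" --pt "0 0 0 0 0 0 8.7"

```text
time: 35.28
position: [0.4091, 0.3081, 0.227]
tool_rot: [0.499, 0.501, -0.5, 0.501]
ft_force: [-0.3, 0.6, 0.8]
grip_width: 0.0866
```

```bash
python3 snap.py w9
python3 - <<'E'
from look import *
p,d,P=load("w9")
for c,z in(([.4555,.308,.046],0),):
    print(proj([c],P))
w=cv2.imread("pics/w9.png");th=np.arange(0,6.28,.05)
cv2.polylines(w,[proj(np.c_[.4555+.055*np.cos(th),.308+.055*np.sin(th),0*th+.004],P).astype(int)[:,None]],True,(0,0,255),1)
cv2.polylines(w,[proj(np.c_[.4555+.029*np.cos(th),.308+.029*np.sin(th),0*th+.046],P).astype(int)[:,None]],True,(255,0,0),1)
s=optics.camera("scene")[0];cv2.imwrite("pics/f1s.png",s)
cv2.imwrite("pics/f1.png",np.hstack([cv2.resize(w[30:230,150:420],(405,300)),cv2.resize(s[150:380,60:365],(395,300))]))
print(robot.get_obs()["position"])
E
```

```text
[[279.87096718 133.58436694]]
[0.4085903  0.30710607 0.22328904]
```

View pics/f1.png

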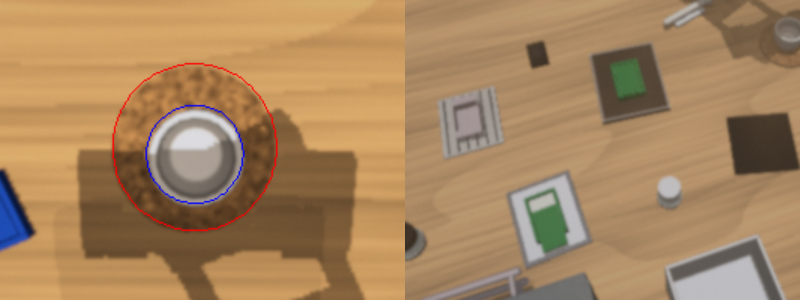

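Run:
```python
from look import *
P=pose("scene");p=cv2.imread("pics/f1s.png");hsv=cv2.cvtColor(p,cv2.COLOR_BGR2HSV);g=((hsv[...,0]>40)&(hsv[...,0]<85)&(hsv[...,1]>90))
def roi(c,r):
    x,y=proj([c],P)[0].astype(int);m=np.zeros_like(g);m[y-r:y+r,x-r:x+r]=1;return m
print("cin",rect(g&roi([.4427,-.005,.02],30),P,.02)[:2])
print("cout green",rect(g&roi([.646,-.195,.02],35),P,.02)[:2])
P7=load("w7");h=cv2.cvtColor(P7[0],cv2.COLOR_BGR2HSV);g=((h[...,0]>40)&(h[...,0]<85)&(h[...,1]>90));g[200:]=0
print("cout w7 (94 long w tongue)",rect(g,P7[2],.02)[:2]);quad([(252,41),(368,42),(360,182),(255,183)],P7[2],.004)
P5=load("w5")[2];quad([(259,73),(364,74),(357,196),(262,197)],P5,.004);quad([(289,93),(335,93),(332,166),(291,166)],P5,.022)
quad([(282,80),(337,80),(330,176),(288,176)],P5,.022)
```

```text
cin (array([ 0.4447, -0.0051,  0.0794,  0.0505]), -3.6)
cout green (array([ 0.6712, -0.1928,  0.0616,  0.0425]), 4.8)
cout w7 (94 long w tongue) (array([ 0.6576, -0.1951,  0.0933,  0.0481]), 4.5)
quad mean [ 0.6459 -0.1953] rect [  0.646   -0.1953 129.3142 103.5263] ang 4.6
quad mean [ 0.4314 -0.2899] rect [  0.4319  -0.2902 119.8493  98.3898] ang 0.2
quad mean [ 0.4396 -0.2897] rect [ 0.4396 -0.2891 66.5081 41.5666] ang -0.4
quad mean [ 0.4404 -0.2873] rect [ 0.4404 -0.2866 87.3238 49.263 ] ang -0.4
```

Run:
```python
import cv2,numpy as np
p=cv2.imread("pics/w5.png")[60:210,245:380];l=cv2.cvtColor(p,cv2.COLOR_BGR2LAB);l[...,0]=cv2.createCLAHE(3,(4,4)).apply(l[...,0])
s=cv2.imread("pics/f1s.png")[210:275,80:140]
cv2.imwrite("pics/mo.png",np.hstack([cv2.resize(cv2.cvtColor(l,cv2.COLOR_LAB2BGR),(540,600),interpolation=2),cv2.resize(s,(260,600*260//554+0),interpolation=2) if 0 else cv2.copyMakeBorder(cv2.resize(s,(260,282),interpolation=2),0,318,0,0,0)]))
```

```text
(no output)
```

View pics/mo.png

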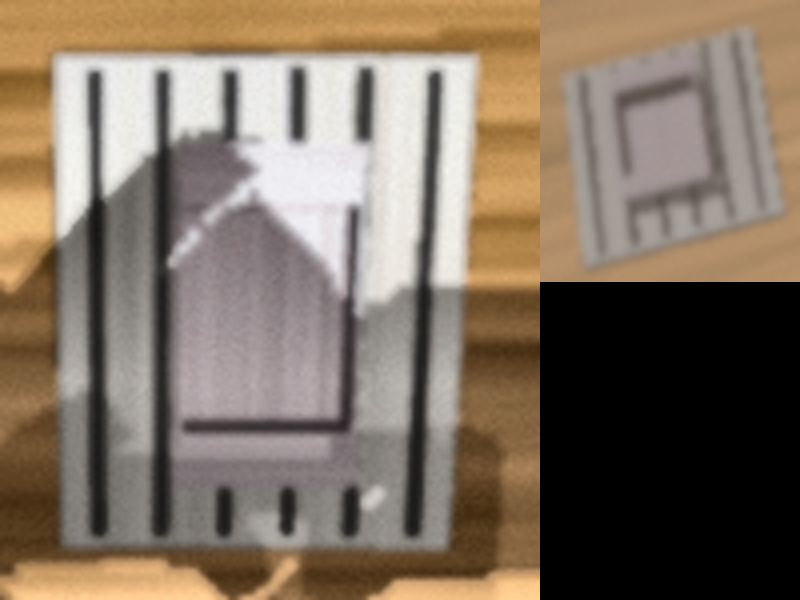

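Run:
```python
from look import *
P5=load("w5")[2];quad([(287.5,94.5),(337,94.5),(333.5,181),(288,181)],P5,.022)
from rig import workorder
o=robot.get_obs();print(o["time"],o["grip_width"],np.round(o["ft_force"],1))
print(workorder.hand_in())
```

```text
quad mean [ 0.4317 -0.2896] rect [ 0.4317 -0.2894 79.7578 44.7751] ang -0.4
35.375 0.08664840219577526 [-1.1  0.1 -1. ]
the job is handed in; nothing more can be done
None
```

All four things are in their places, and the job was handed in at about 35 s. The order was: mortar to the rubber mat, pushed-in cassette to the tray, mould to the cold plate, pulled-out cassette to the panel, then mortar to the cork mat.

| Thing | Off the middle of its place | Angle to the long side | Notes |
|---|---|---|---|
| Mould | within about 1 mm | within 1° | measured 80 by 45 mm over the lips |
| Pulled-out cassette | about 1–2 mm | within 1° | slide still out about 20 mm |
| Pushed-in cassette | about 2 mm | within 1° | scene camera only; its length read 79 mm instead of 74 because the side face was in the mask |
| Mortar | about 1–2 mm | round | upright in the wrist picture; judged by eye against drawn circles |

- **Force on the mortar:** when I set it down on the cork, the wrist force did not drop cleanly. It read from −2.4 to +3.4 N at an unchanging height, and I took that as contact before letting go.
- **Mould check:** two quick corner picks on the mould disagreed (8–9 mm off). They were bad picks; a contrast-enhanced crop gave the figures above.
- **Look-alikes:** the blue and yellow ones were not touched.

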